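# Latch the cash tray into its dock

### The arm

A 6-joint arm with a two-finger parallel gripper is mounted at the origin on the work surface. World frame = base frame: x ahead of the robot, y to its left, z up, the work surface at z = 0. Lengths are in mm, angles in degrees, forces in N, time in s.
With the tool pointing down it reaches from about 300 to 850 mm from the base axis. Payload 4.2 kg.
Tool frame: the origin (TCP) lies between the finger pads; the fingertips stand 22 mm ahead of it and the grasp point (between the pads) lies 3 mm ahead of it; z points along the fingers, y is the direction in which the jaws open and shut (so a half turn about z gives the same grasp; the last joint's range is limited). The gripper opens to 91 mm and grips with 3 to 60 N. Pads are 32 mm wide; open, the fingers measure 118 mm over their backs; the gripper's body (76 mm by 178 mm) begins 60 mm behind the grasp point.
Start: joints at [-70.073, 18.312, 89.639, -0, 72.044, -1.146], TCP at [206.752, -536.558, 235.976] pointing down, gripper open.
Joint ranges: [-177.97, 177.97], [-48.28, 115.42], [12.27, 149.76], [-77.06, 257.06], [2.81, 150.46], [-146.56, 146.56]. Speed limits (degrees/s): [147.25, 147.25, 180, 180, 180, 180].

### API

Orientations are given as [roll, pitch, yaw] about the fixed x, y, z axes, in that order (R = Rz(yaw) Ry(pitch) Rx(roll)).
In Python, from workcell import * gives the robot as it stands.
- The arm moves only by the shell command python3 -m jog 'ROWS' [OPENING] [FORCE]. ROWS is text: rows parted by semicolons, each of 6 numbers parted by spaces: the shift along the tool's x, y, z in units of 0.5 m (1.0 is 0.5 m), then the turn, a rotation vector about the tool's x, y, z in units of pi/2 rad (1.0 is pi/2 rad). A call has 1 to 20 rows; each row is the pose to reach, as a shift and turn from the pose measured when the call began, along the tool's axes at that moment; what a row does not reach only later rows make up. A row lasts 1/12 s, in which the tool goes at most 41.7 mm and 7.16 degrees, less where a joint would pass 70% of its speed; a pose out of reach is approached as far as the arm can. A call with a number of a shift or a turn outside -1 to 1 is refused whole. A call with a gripper value outside its range is refused whole. OPENING is the opening, from -1 (shut) to 1 (fully open), set as the call begins (- or left out, the last holds). The fingers move at their own pace and stop on an object; FORCE is the grip in N (left out, the last holds). Time passes only in rows, so rows that repeat a pose let the fingers close. It gives the time, the measured TCP pose, the force and the opening at its end, in the units of the state.
- state(): the state, without advancing time (a new reading comes with each control period).
- grab_frame(name): name is "side" or "top" or "wrist"; returns the picture (384x512x3 uint8, red, green, blue); there is no depth.
- calibration(name): a dict with "mtx" (3x3 intrinsics, pixels), "distortion" ([k1, k2, p1, p2, k3] as OpenCV has them; the pictures are not rectified), "rvec" (rotation vector, rad) and "tvec" (3), from world to camera coordinates, as OpenCV has them. Camera axes: x right, y down, z forward; pixel columns grow to the right and rows downward; lengths in mm; the calibration is good to about 2 mm. A picture is of the moment at which its call begins: read the wrist's pose just before it. calibration takes no time and is no camera call; for the wrist camera it gives the pose at the moment of the call.
- job_done(): hands the job in, once; it reports no verdict.
Trained networks look in the newest picture that a camera, given by its name, has taken for a name from the list of things; names that differ only in an ending like _2 or _b are one class to them, and where a whole thing is asked for, a point or a joint stands for the part that bears it (a point fixed in the world has none). Each returns a list of dicts, best first, with "confidence" (0 to 1); they miss things now and then, are a little off and sometimes report something else, mostly with a low value. They report only what shows in the picture. A call takes as long as a camera call. They do not tell look-alikes from the thing itself.
- spot_in(query, camera): "rect" ([left, top, right, bottom] in pixels, round what is visible of it).
- tip_of(query, camera): "location" ([column, row] in pixels: a listed point, or the origin of a listed thing).
The state is a dict: "time_s": time; "qpos": joint angles; "qvel": joint speeds; "effort": joint torques, N m; "ee_pos": TCP position; "ee_rot": TCP orientation; "force": force on the tool from outside, world axes, zero at the start; "torque": the same for the moment, N m; "gripper_width": finger opening in mm.
Only numpy, scipy, OpenCV 4.12 (cv2) and the standard library are available. Lean on these libraries where they do the work, as an engineer would, in place of code of your own. Each camera call takes 0.05 s, during which the arm holds its last target. There are 200 camera calls.

### The job

Take the cash tray by its handle, set it in the open mouth of the dock and slide it in so that its own leading edge lifts the hinged catch, going on gently until the catch drops behind the tray and locks it in; then let go. The catch head is clamped at a different depth each time, so feel for the end: do not ram the tray into the dock, touch the dock and its catch with nothing but the tray, and leave the things for sale standing where they are.

Things in the scene. Friction and masses are not known exactly. Their poses are not given: they have to be found in the camera images.
- tray_handle (a point): centre of the bar handle of the loose black cash tray (0.5-0.8 kg). Bar 104 mm long along x, 16 wide, 20 tall, on a 10 mm post at each end; its centre is 80 mm above the tray's underside. Tray 120 mm long (x), 140 wide (y); side walls 36 high, 24 thick, flat-topped. Its ends are alike: either may lead.
- dock: dock: aluminium guides, lips and steel latch head on a plywood floor, fixed; x = the way in along the lane, z up. Origin on the table, on the lane's centre line. Floor 8 mm thick, x -195 to 225 mm, 200 wide. Guides flare: 174 mm apart inside at x -178, 145 at x -30, then straight to x 180 (2.5 mm play each side of the tray), 38 to 50 mm high.
- mouth (a point): point on the dock floor's upper face in the open mouth (x -130 mm from the dock's origin): set the tray down centred here, long axis along the lane, clear of the catch, then slide it in along the floor
- lips (a point): start of two flat lips over the lane, at their top (54 mm above the table, undersides 50), x 60 to 170 mm from the dock's origin, 97 mm apart: they cover the tray's sides, so it can only slide in. The handle passes between and above them
- catch (a joint): hinged 100 g steel gravity catch, 18 mm wide, over the lane's -y edge (y -68 to -50): a strap sloping down, 60 mm the way in from a pivot 58 mm above the table, to a toe 33 mm above the table, 11 below the tray's top. Radians: 0 down, 0.15-0.25 riding on the tray's side wall, limit 0.9. The tray's leading top edge lifts it; it falls freely behind.
- lane_end (a point): dock floor near the lane's end, x 155. Catch and a sprung buffer sit on a dark steel head clamped each time at an unmeasured u = 0-48 mm: toe face at x = u, buffer face at u + 118. Buffer gives 9 mm at 1.2 N/mm, then is solid; the catch drops when it is pressed 5-6 mm (7 N plus 2-6 N drag). Let go, the tray backs 0-6 mm onto the toe: centre at u + 60 to u + 66.
- mug: white mug, 80 mm wide, 90 mm high, a loose bystander for sale; origin under its centre
- vase: green glass vase, 84 mm wide, 150 mm high, a loose bystander for sale; origin under its centre
- sanitiser: clear bottle with white cap, 56 mm wide, 150 mm high, a loose bystander for sale; origin under its centre
- bowl: blue bowl, 100 mm wide, 55 mm high, a loose bystander for sale; origin under its centre
- candlestick: brass candlestick, 72 mm wide, 115 mm high, a loose bystander for sale; origin under its centre
- cup: white cup, 74 mm wide, 65 mm high, a loose bystander for sale; origin under its centre
- jar: glass jar with steel lid, 68 mm wide, 85 mm high, a loose bystander for sale; origin under its centre
There are look-alikes about, which are no part of the job. Leave any blue or yellow look-alike of the part that bears tray_handle alone.

How it is judged (in metres and radians):
On the way:
1. the catch rides up on the tray as it slides in (value of joint catch above 0.12 rad and contact force between tray and dock above 0.1 N), for 0.2 s.
At the end, for the whole second after the job is handed in: The tray stands level (within 0.06 rad) and still on the dock floor between the guides (handle centre within 8 mm of the lane's centre line and 82 to 94 mm above the table), its centre 52 to 122 mm past the dock's origin, with the catch hanging down behind it (below 0.06 rad) (x of tray_handle in the frame of dock between 0.052 and 0.122 m and y of tray_handle in the frame of dock between -0.008 and 0.008 m and z of tray_handle in the frame of dock between 0.082 and 0.094 m and angle between tray_handle's own z axis and vertical below 0.06 rad and value of joint catch below 0.06 rad and linear speed of tray below 0.01 m/s); the robot touches nothing.
It fails at once if the tray is pressed against the guides, catch or buffer with more than 25 N (contact force between tray and dock above 25 N).
It fails at once if the robot touches the guides, lips, catch or latch head (contact force between any of the fingers, the arm and dock above 0.5 N).
It fails at once if a thing for sale is moved more than 20 mm or tipped (distance of any of mug, vase, sanitiser, bowl, candlestick, cup, jar from where it was at the start of the episode above 0.02 m or angle between any of mug, vase, sanitiser, bowl, candlestick, cup, jar's own z axis and vertical above 0.3 rad).
It also fails if it takes over 64 s, if anything falls off the work surface, if the arm or the gripper's body presses on something with over 40 N, if the wrist force passes 120 N, or if a joint passes its speed limit or range.

## Working session

There is one attempt and no reset: what is moved stays moved. The work goes in short steps, Python scripts to look and compute and a shell command to move; the robot and the scene stay as the last step left them, time stands still between calls to the robot, and variables do not carry over. Pictures are saved under pics/ and viewed, about 8 in all and at most 12, crops included, and the job is handed in when it is done.

```bash
mkdir -p pics
cat > h.py <<'E'
import numpy as np, cv2
from workcell import *
from scipy.spatial.transform import Rotation as R
def snap(n,f):
    im=grab_frame(n); cv2.imwrite('pics/'+f,im[:,:,::-1]); return im
def ray(cam,px,c=None):
    c=c or calibration(cam)
    u=cv2.undistortPoints(np.array([[px]],float),np.array(c['mtx']),np.array(c['distortion'],float))[0,0]
    Rm=cv2.Rodrigues(np.array(c['rvec'],float))[0]; t=np.array(c['tvec'],float).ravel()
    return -Rm.T@t, Rm.T@np.array([u[0],u[1],1])
def at_z(cam,px,z,c=None):
    o,d=ray(cam,px,c); return o+d*(z-o[2])/d[2]
def proj(cam,P,c=None):
    c=c or calibration(cam)
    return cv2.projectPoints(np.array(P,float).reshape(-1,3),np.array(c['rvec'],float),np.array(c['tvec'],float),np.array(c['mtx']),np.array(c['distortion'],float))[0].reshape(-1,2)
E
python3 - <<'E'
from h import *
a=snap('top','top.png'); b=snap('side','side.png')
for q,z in [('tray_handle',80),('dock',0),('mouth',8),('lips',54),('lane_end',8),('mug',0),('vase',0),('sanitiser',0),('bowl',0),('candlestick',0),('cup',0),('jar',0)]:
    for r in tip_of(q,'top')[:4]: print(q,np.round(r['location']),round(r['confidence'],2),np.round(at_z('top',r['location'],z)))
print(state())
E
```

```text
tray_handle [373. 292.] 0.9 [ 200. -353.   80.]
tray_handle [344. 164.] 0.68 [ 577. -276.   80.]
tray_handle [231. 241.] 0.64 [347.  57.  80.]
tray_handle [404. 208.] 0.61 [ 445. -454.   80.]
mouth [355. 126.] 0.39 [ 716. -330.    8.]
lane_end [173. 155.] 0.85 [615. 245.   8.]
vase [354. 128.] 0.81 [ 712. -329.    0.]
sanitiser [258. 106.] 0.56 [781. -20.   0.]
bowl [200. 107.] 0.62 [778. 164.   0.]
bowl [305. 111.] 0.59 [ 767. -171.    0.]
candlestick [101. 178.] 0.98 [541. 473.   0.]
jar [173. 248.] 0.88 [326. 235.   0.]
{'time_s': 0.7, 'qpos': array([-7.00747515e+01,  1.83098901e+01,  8.96390203e+01, -1.44856916e-04,
        7.20449102e+01, -1.14486989e+00]), 'qvel': array([-0.02676652,  0.0671722 ,  0.1101763 , -0.03215896, -0.07247061,
        0.05503098]), 'effort': array([-1.01647514e-03, -4.12235928e+01, -2.32189786e+01,  7.27542490e-02,
        3.76270479e-02,  1.78513255e-05]), 'ee_pos': array([ 206.73021061, -536.55803197,  235.99595429]), 'ee_rot': array([1.79993825e+02, 2.61247103e-04, 2.10701630e+01]), 'force': array([ 0.10856215, -0.92649975, -0.18243802]), 'torque': array([0.00314368, 0.02821232, 0.05051595]), 'gripper_width': 90.97329645381886}
```

View pics/top.png

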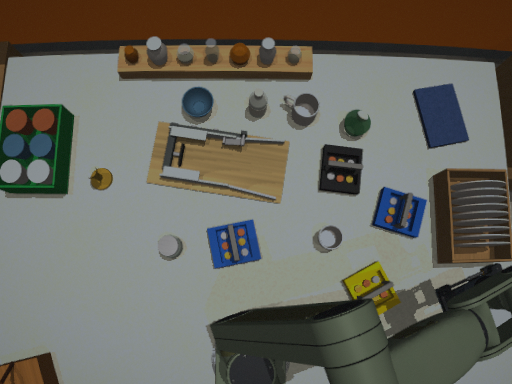

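View pics/side.png

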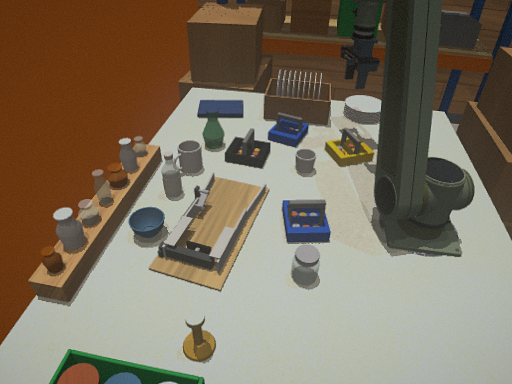

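The black tray is at about (341,168) in the top view, with its handle along world y. The dock mouth faces right, so the way in runs along +y. The blue and yellow trays are look-alikes. Next I'll take a closer look at the dock and tray.

Run:
```python
from h import *
im=cv2.imread('pics/top.png'); c=im[112:212,140:375]
cv2.imwrite('pics/crop.png',cv2.resize(c,None,fx=3.4,fy=3.4,interpolation=cv2.INTER_CUBIC))
```

```text
(no output)
```

View pics/crop.png

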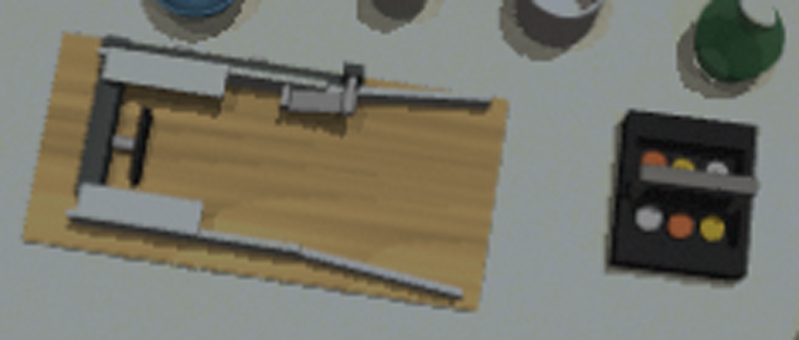

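The crop shows the floor corners at about (65,33), (508,100), (480,310) and (25,241). The catch pivot is at (352,85) with the toe near (285,95), and the bar ends are at (642,172) and (757,186).

Run:
```python
from h import *
f=lambda p:(np.array(p)+.5)/3.4-.5+np.array([140,112])
W=[at_z('top',f(p),8)[:2] for p in [(65,33),(508,100),(480,310),(25,241)]]
M=[(225,-100),(-195,-100),(-195,100),(225,100)]
M=np.array(M,float);W=np.array(W);print(W.round(1))
mc=M.mean(0);wc=W.mean(0);H=(M-mc).T@(W-wc);a=np.arctan2(H[0,1]-H[1,0],H[0,0]+H[1,1])
Rm=np.array([[np.cos(a),-np.sin(a)],[np.sin(a),np.cos(a)]]);o=wc-Rm@mc
print('dock',o,np.degrees(a),'res',(W-(M@Rm.T+o)).round(1).tolist())
for n,p,z in [('pivot',(352,70),70),('toe',(285,97),38),('buf',(140,145),35),('lip start',(202,215),54),('lip2',(228,78),54)]:
    print(n,(Rm.T@(at_z('top',f(p),z)[:2]-o)).round(1))
print('mouth',Rm@[-130,0]+o,'pt-250',Rm@[-250,0]+o)
E1=at_z('top',f((642,173)),90);E2=at_z('top',f((757,186)),90);d=E1-E2
print('handle',(E1+E2)/2,np.linalg.norm(d),np.degrees(np.arctan2(d[1],d[0])))
C=np.array([at_z('top',f(p),36) for p in [(625,110),(757,125),(745,275),(610,265)]]);print('tray',C.mean(0),C.round())
np.savez('dock.npz',R=Rm,o=o)
```

```text
[[ 725.9  294.7]
 [ 664.3 -118.8]
 [ 468.1  -91.9]
 [ 527.5  322.3]]
dock [594.32588416  86.72076329] 81.7627221191981 res [[0.4, -0.4], [-1.0, 1.8], [0.7, 0.1], [-0.1, -1.4]]
pivot [-49.6 -86.3]
toe [  7.9 -61.6]
buf [130.3   1.6]
lip start [61.4 60.2]
lip2 [ 59.9 -66.9]
mouth [575.70041061 -41.93805582] pt-250 [ 558.5076658 -160.7000427]
handle [ 571.97327361 -277.53899097   90.        ] 101.69652666787157 84.23929210635112
tray [ 571.9291529  -275.35164623   36.        ] [[ 649. -223.   36.]
 [ 636. -344.   36.]
 [ 497. -328.   36.]
 [ 505. -206.   36.]]
```

```bash
cat >> h.py <<'E'
def row(p,yaw):
    s=state(); T=R.from_euler('xyz',s['ee_rot'],degrees=True)
    d=T.inv().apply(np.array(p,float)-s['ee_pos'])/500
    G=R.from_euler('xyz',[180,0,yaw],degrees=True); r=(T.inv()*G).as_rotvec()/(np.pi/2)
    return np.round(np.r_[d,r],4).tolist()
E
python3 -m jog '0.868 -0.221 0 0 0 -0.7;0.868 -0.221 0 0 0 -0.7;0.868 -0.221 0 0 0 -0.7;0.868 -0.221 0 0 0 -0.7;0.868 -0.221 0 0 0 -0.7;0.868 -0.221 0 0 0 -0.7;0.868 -0.221 0 0 0 -0.7;0.868 -0.221 0 0 0 -0.7;0.868 -0.221 0 0 0 -0.7;0.868 -0.221 0 0 0 -0.7;0.868 -0.221 0 0 0 -0.7;0.868 -0.221 0 0 0 -0.7;0.868 -0.221 0 0 0 -0.7;0.868 -0.221 0 0 0 -0.7' 1 30
python3 - <<'E'
from h import *
c=calibration('wrist'); im=snap('wrist','w1.png'); snap('side','s1.png')
for r in tip_of('tray_handle','wrist')[:3]: print(r, at_z('wrist',r['location'],80,c))
print(proj('wrist',[[572,-276.5,80],[572+5.2,-276.5+51.7,80],[572-5.2,-276.5-51.7,80]],c))
print(row([572,-276.5,83],84))
E
```

```text
time_s: 1.87
ee_pos: [571.4, -277.6, 235.8]
ee_rot: [-179.9, 0.0, 84.1]
force: [0.5, -0.9, 0.5]
gripper_width: 91.9
{'location': [257.2, 178.8], 'confidence': 0.74} [ 570.07864933 -275.09601284   80.        ]
[[259.03884113 179.84423661]
 [258.91329849 132.72352499]
 [259.15196878 223.25264117]]
[0.0042, 0.0018, 0.3064, -0.0001, 0.0002, -0.0003]
```

View pics/w1.png

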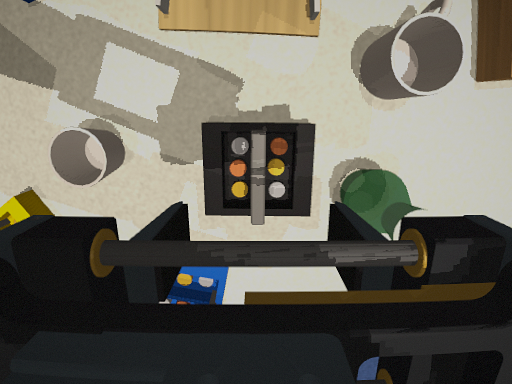

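The bar spans (257,129) to (257,224), which matches the projection within about 2 mm and aligns in yaw. The vase is clear on the right. Descend and grip.

```bash
python3 -m jog '0 0 0.07 0 0 0;0 0 0.14 0 0 0;0 0 0.2 0 0 0;0 0 0.25 0 0 0;0 0 0.28 0 0 0;0 0 0.302 0 0 0;0 0 0.302 0 0 0;0 0 0.302 0 0 0'
python3 -m jog '0 0 0 0 0 0;0 0 0 0 0 0;0 0 0 0 0 0;0 0 0 0 0 0;0 0 0 0 0 0;0 0 0 0 0 0;0 0 0 0 0 0;0 0 0 0 0 0' -0.9 30
```

```text
time_s: 2.68
ee_pos: [570.7, -279.2, 85.6]
ee_rot: [180.0, 0.0, 83.9]
force: [-0.4, -0.3, 0.2]
gripper_width: 91.2
time_s: 3.35
ee_pos: [570.7, -279.1, 85.6]
ee_rot: [180.0, 0.0, 83.9]
force: [1.0, 0.2, 0.6]
gripper_width: 40.8
```

```bash
python3 -m jog '0 0 0 0 0 0;0 0 0 0 0 0;0 0 0 0 0 0;0 0 0 0 0 0;0 0 0 0 0 0;0 0 0 0 0 0'
python3 -m jog '0 0 -0.03 0 0 0;0 0 -0.06 0 0 0;0 0 -0.09 0 0 0;0 0 -0.12 0 0 0;0 0 -0.12 0 0 0;0 0 -0.12 0 0 0'
python3 - <<'E'
from h import *
d=np.load('dock.npz');o=d['o'];Rm=d['R']
for x in (-260,-130): p=Rm@[x,0]+o;print(x,p,row([*p,145],81.8))
c=calibration('wrist'); im=snap('wrist','w2.png')
E
```

```text
time_s: 3.85
ee_pos: [570.5, -279.1, 85.5]
ee_rot: [-180.0, 0.0, 83.9]
force: [-0.6, 0.8, -0.7]
gripper_width: 15.7
time_s: 4.35
ee_pos: [570.2, -278.9, 144.7]
ee_rot: [-179.9, 0.0, 83.9]
force: [-0.1, -0.1, -6.6]
gripper_width: 16.0
-260 [ 557.07493707 -170.59687494] [0.2126, -0.0491, -0.0006, -0.0007, 0.0001, 0.0236]
-130 [575.70041061 -41.93805582] [0.4724, -0.0393, -0.0007, -0.0007, 0.0001, 0.0236]
```

View pics/w2.png

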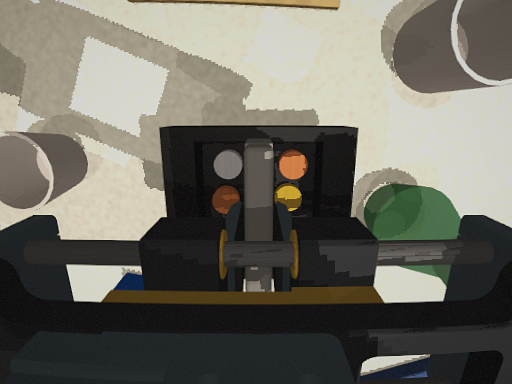

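Tray is held level. Carry it to above the mouth and check alignment with the wrist camera.

```bash
python3 -m jog '0.06 -0.02 -0.01 0 0 0.01;0.12 -0.04 -0.01 0 0 0.024;0.19 -0.047 -0.01 0 0 0.024;0.26 -0.045 -0.01 0 0 0.024;0.33 -0.043 -0.01 0 0 0.024;0.4 -0.04 -0.01 0 0 0.024;0.45 -0.04 -0.01 0 0 0.024;0.472 -0.04 -0.01 0 0 0.024;0.472 -0.04 -0.01 0 0 0.024;0.472 -0.04 -0.01 0 0 0.024'
python3 - <<'E'
from h import *
d=np.load('dock.npz');o=d['o'];Rm=d['R']
c=calibration('wrist'); im=snap('wrist','w3.png')
P=[(-30,72.5,50),(180,72.5,50),(60,48.5,54),(170,48.5,54),(60,-48.5,54),(170,-48.5,54),(225,100,8),(225,-100,8),(-195,100,8)]
for p in P: print(p,proj('wrist',[*(Rm@p[:2]+o),p[2]],c).round(0))
s=state();print(s['ee_pos'],s['ee_rot'],Rm.T@(s['ee_pos'][:2]-o))
cv2.imwrite('pics/w3b.png',cv2.resize(im[:260,:,::-1],None,fx=1.56,fy=1.56,interpolation=cv2.INTER_CUBIC))
E
```

```text
time_s: 5.23
ee_pos: [573.9, -41.6, 147.6]
ee_rot: [-179.7, 0.0, 81.9]
force: [0.7, -0.6, -7.7]
gripper_width: 15.7
(-30, 72.5, 50) [[176.  81.]]
(180, 72.5, 50) [[ 169. -192.]]
(60, 48.5, 54) [[199. -41.]]
(170, 48.5, 54) [[ 198. -188.]]
(60, -48.5, 54) [[325. -41.]]
(170, -48.5, 54) [[ 327. -187.]]
(225, 100, 8) [[ 152. -194.]]
(225, -100, 8) [[ 372. -194.]]
(-195, 100, 8) [[173. 240.]]
[573.98336666 -42.35588248 147.83567948] [-1.79687886e+02  3.25882837e-02  8.17904876e+01] [-130.65952185    1.63946637]
```

View pics/w3b.png

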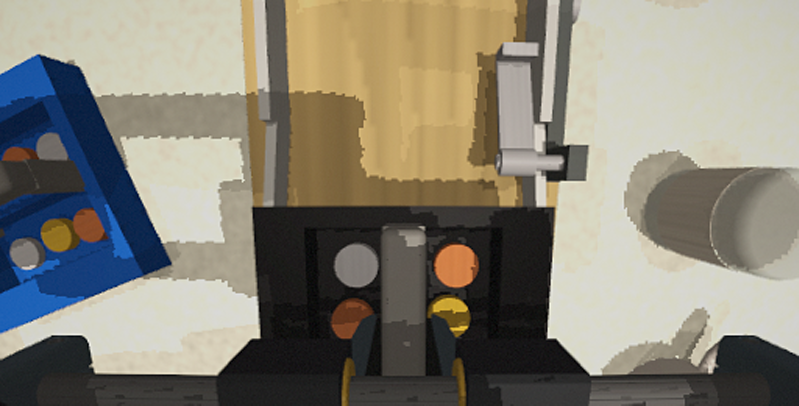

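Run:
```python
from h import *
d=np.load('dock.npz');o=d['o'];Rm=d['R']
im=cv2.cvtColor(cv2.imread('pics/w3.png'),cv2.COLOR_BGR2GRAY)
for r in (5,30,55,70): print(r,'L',im[r,150:192].tolist(),'\n  R',im[r,330:375].tolist())
c=calibration('wrist')
for x in (-30,0,30):
  for z in (8,38,50): print(x,z,[proj('wrist',[*(Rm@[x,y]+o),z],c)[0].round(1).tolist() for y in (100,72.5,0,-72.5,-100)])
s=state();Rt=Rm
print('bar',[proj('wrist',[*(s['ee_pos'][:2]+Rm@[a,0]),155],c)[0].round(1) for a in (20,50)])
```

```text
5 L [206, 206, 206, 204, 195, 164, 170, 169, 170, 173, 173, 174, 182, 193, 194, 193, 194, 193, 196, 196, 84, 73, 88, 86, 87, 85, 87, 88, 89, 88, 89, 85, 81, 169, 177, 175, 175, 174, 172, 173, 174, 175] 
  R [168, 133, 103, 107, 108, 108, 107, 86, 73, 76, 78, 77, 77, 74, 72, 72, 73, 74, 73, 66, 131, 186, 198, 196, 195, 194, 196, 201, 122, 92, 94, 95, 95, 94, 94, 92, 90, 150, 177, 176, 174, 178, 205, 207, 206]
30 L [209, 209, 209, 209, 208, 204, 171, 171, 171, 172, 173, 175, 175, 185, 194, 196, 195, 196, 196, 199, 205, 107, 88, 89, 88, 88, 91, 89, 87, 89, 91, 87, 87, 107, 158, 179, 178, 176, 175, 175, 175, 175] 
  R [188, 185, 185, 185, 186, 185, 183, 184, 186, 186, 184, 182, 184, 187, 163, 105, 72, 73, 66, 166, 199, 199, 199, 199, 198, 200, 176, 84, 90, 92, 91, 92, 90, 89, 86, 136, 195, 206, 205, 205, 205, 206, 206, 206, 207]
55 L [211, 211, 211, 211, 211, 212, 214, 183, 171, 171, 172, 173, 175, 176, 181, 197, 201, 201, 199, 196, 203, 195, 150, 87, 88, 90, 91, 90, 91, 91, 89, 89, 92, 89, 83, 157, 178, 177, 176, 176, 174, 175] 
  R [171, 169, 168, 169, 171, 172, 168, 168, 171, 174, 134
[... 655 characters left out ...]
85.6]]
-30 38 [[148.6, 82.2], [179.1, 81.7], [261.3, 81.2], [343.5, 81.8], [374.1, 82.3]]
-30 50 [[143.2, 80.7], [175.2, 80.1], [261.4, 79.5], [347.6, 80.2], [379.7, 80.7]]
0 8 [[158.0, 53.5], [186.0, 52.9], [261.1, 52.3], [336.3, 52.9], [364.4, 53.4]]
0 38 [[146.0, 46.3], [177.2, 45.5], [261.3, 44.7], [345.5, 45.5], [376.9, 46.3]]
0 50 [[140.3, 42.9], [173.1, 42.1], [261.4, 41.1], [349.9, 42.1], [382.7, 42.9]]
30 8 [[156.0, 20.3], [184.6, 19.5], [261.2, 18.6], [337.9, 19.4], [366.5, 20.2]]
30 38 [[143.6, 9.0], [175.5, 8.0], [261.4, 6.8], [347.4, 7.9], [379.4, 9.0]]
30 50 [[137.7, 3.8], [171.2, 2.6], [261.5, 1.3], [351.9, 2.6], [385.5, 3.7]]
bar [array([259.2, 214. ]), array([259.3, 158.5])]
```

Lane centre seen in the wrist view is at column 260, against 261.5 predicted. The bar is at about 259.3, so lateral error is about 0.5 mm and the heading is right. u ≈ 8–14. Lowering.

```bash
python3 - <<'E'
import numpy as np
d=np.load('dock.npz');np.savez('dock.npz',R=d['R'],o=d['o']+d['R']@[0,1.2])
E
python3 -m jog '0 0 0.03 0 0 0;0 0 0.06 0 0 0;0 0 0.085 0 0 0;0 0 0.1 0 0 0;0 0 0.1 0 0 0;0 0 0.1 0 0 0'
python3 -m jog '0 0 0.004 0 0 0;0 0 0.006 0 0 0;0 0 0.008 0 0 0;0 0 0.008 0 0 0;0 0 0.008 0 0 0'
```

```text
time_s: 5.78
ee_pos: [573.7, -43.3, 97.6]
ee_rot: [-179.7, 0.0, 81.7]
force: [0.0, -0.9, -7.0]
gripper_width: 15.8
time_s: 6.2
ee_pos: [574.4, -44.4, 95.4]
ee_rot: [-179.8, 0.1, 81.7]
force: [-2.4, -4.5, 3.1]
gripper_width: 15.7
```

```bash
cat >> h.py <<'E'
def lane(xs):
    d=np.load('dock.npz');o=d['o'];Rm=d['R'];s=state()
    print('dock xy',(Rm.T@(s['ee_pos'][:2]-o)).round(2),'z',s['ee_pos'][2].round(2),'rot',s['ee_rot'].round(2),'F dock',(Rm.T@s['force'][:2]).round(1),s['force'][2].round(1),'M',s['torque'].round(2))
    for x in xs: print(x,row([*(Rm@[x,0]+o),s['ee_pos'][2]],81.76))
E
python3 -m jog '0 0 -0.0015 0 0 0;0 0 -0.0015 0 0 0;0 0 -0.0015 0 0 0'
python3 -c "
from h import *
lane([-60,0])"
```

```text
time_s: 6.45
ee_pos: [574.2, -44.0, 95.8]
ee_rot: [-179.8, 0.1, 81.7]
force: [-0.5, 0.8, -7.4]
gripper_width: 15.6
dock xy [-1.3227e+02 -1.0000e-02] z 95.79 rot [-1.7981e+02  9.0000e-02  8.1710e+01] F dock [0.7 0.6] -7.4 M [-0.03  0.   -0.05]
-60 [0.1445, -0.0002, -0.0002, -0.0022, 0.001, -0.0006]
0 [0.2645, -0.0003, -0.0004, -0.0022, 0.001, -0.0006]
```

```bash
python3 -m jog '0.015 0 0.001 0 0 0;0.03 0 0.001 0 0 0;0.045 0 0.001 0 0 0;0.06 0 0.001 0 0 0;0.075 0 0.001 0 0 0;0.09 0 0.001 0 0 0;0.105 0 0.001 0 0 0;0.12 0 0.001 0 0 0;0.13 0 0.001 0 0 0;0.13 0 0.001 0 0 0;0.13 0 0.001 0 0 0'
python3 -c "
from h import *
lane([0,50])"
```

```text
time_s: 7.37
ee_pos: [583.9, 21.6, 95.2]
ee_rot: [-179.8, -0.0, 81.7]
force: [0.4, 0.8, -1.8]
gripper_width: 15.7
dock xy [-65.89  -0.24] z 95.2 rot [-1.7984e+02 -4.0000e-02  8.1690e+01] F dock [ 0.9 -0.3] -1.8 M [ 0.59 -0.36  0.06]
0 [0.1318, -0.0006, 0.0001, -0.0018, -0.0005, -0.0007]
50 [0.2318, -0.0008, 0.0002, -0.0018, -0.0005, -0.0007]
```

```bash
python3 -m jog '0.008 -0.0005 0 0 0 0;0.016 -0.0005 0 0 0 0;0.024 -0.0005 0 0 0 0;0.032 -0.0005 0 0 0 0;0.04 -0.0005 0 0 0 0;0.048 -0.0005 0 0 0 0;0.056 -0.0005 0 0 0 0;0.064 -0.0005 0 0 0 0;0.072 -0.0005 0 0 0 0;0.08 -0.0005 0 0 0 0;0.08 -0.0005 0 0 0 0'
python3 -c "
from h import *
lane([0,50])"
python3 -m jog '0.008 -0.0005 0 0 0 0;0.016 -0.0005 0 0 0 0;0.024 -0.0005 0 0 0 0;0.032 -0.0005 0 0 0 0;0.04 -0.0005 0 0 0 0;0.048 -0.0005 0 0 0 0;0.056 -0.0005 0 0 0 0;0.06 -0.0005 0 0 0 0;0.06 -0.0005 0 0 0 0'
python3 -c "
from h import *
lane([0,50]);snap('side','s2.png')"
```

```text
time_s: 8.28
ee_pos: [589.6, 62.1, 95.2]
ee_rot: [-179.8, -0.1, 81.7]
force: [-0.7, -2.5, 0.3]
gripper_width: 15.8
dock xy [-25.05  -0.03] z 95.19 rot [-1.7984e+02 -9.0000e-02  8.1700e+01] F dock [-2.6  0.3] 0.3 M [-0.11 -0.13 -0.07]
0 [0.0501, -0.0001, 0.0001, -0.0018, -0.001, -0.0007]
50 [0.1501, -0.0002, 0.0002, -0.0018, -0.001, -0.0007]
time_s: 9.03
ee_pos: [593.6, 92.4, 95.2]
ee_rot: [-179.8, -0.1, 81.7]
force: [-0.6, -3.2, 0.5]
gripper_width: 15.9
dock xy [5.48 0.28] z 95.19 rot [-1.7983e+02 -1.1000e-01  8.1710e+01] F dock [-3.3  0.1] 0.5 M [-0.28 -0.16  0.  ]
0 [-0.011, 0.0006, -0.0, -0.0019, -0.0012, -0.0006]
50 [0.089, 0.0005, 0.0002, -0.0019, -0.0012, -0.0006]
```

```bash
python3 -m jog '0.008 0.0005 0 0 0 0;0.016 0.0005 0 0 0 0;0.024 0.0005 0 0 0 0;0.032 0.0005 0 0 0 0;0.04 0.0005 0 0 0 0;0.048 0.0005 0 0 0 0;0.056 0.0005 0 0 0 0;0.064 0.0005 0 0 0 0;0.072 0.0005 0 0 0 0;0.08 0.0005 0 0 0 0;0.08 0.0005 0 0 0 0'
python3 -c "
from h import *
lane([60]);im=snap('wrist','w4.png')
cv2.imwrite('pics/w4b.png',im[:260,:,::-1])"
```

```text
time_s: 10.0
ee_pos: [599.7, 132.6, 95.1]
ee_rot: [-179.8, -0.2, 81.7]
force: [-0.4, -1.8, -0.1]
gripper_width: 15.6
dock xy [46.12  0.09] z 95.11 rot [-1.7982e+02 -1.7000e-01  8.1700e+01] F dock [-1.9  0.1] -0.1 M [-0.13 -0.18 -0.08]
60 [0.0278, 0.0002, 0.0001, -0.002, -0.0019, -0.0007]
```

View pics/w4b.png

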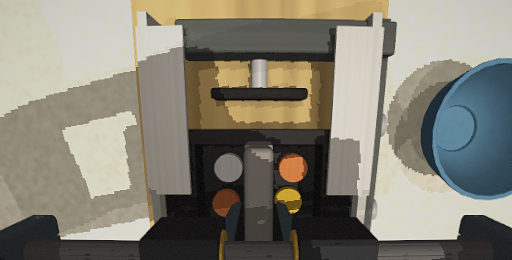

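The view shows the tray under the lips, centred, with the leading edge at row 130 and the black buffer plate face at row ~100.

```bash
python3 -c "
from h import *
d=np.load('dock.npz');o=d['o'];Rm=d['R'];c=calibration('wrist')
for p,z in (((260,130),46),((260,100),20),((260,100),32),((260,89),40)): print(z,Rm.T@(at_z('wrist',p,z,c)[:2]-o))"
python3 -m jog '0.004 0.0002 0 0 0 0;0.008 0.0002 0 0 0 0;0.012 0.0002 0 0 0 0;0.016 0.0002 0 0 0 0;0.02 0.0002 0 0 0 0;0.02 0.0002 0 0 0 0;0.02 0.0002 0 0 0 0'
python3 -c "
from h import *
lane([70])"
```

```text
46 [107.69807909  -0.58396067]
20 [129.29218177  -0.70620117]
32 [128.64087913  -0.65269659]
40 [135.62325773  -0.61980271]
time_s: 10.63
ee_pos: [601.1, 142.2, 95.1]
ee_rot: [-179.8, -0.2, 81.7]
force: [-0.4, -4.1, 2.0]
gripper_width: 15.6
dock xy [5.585e+01 2.000e-02] z 95.13 rot [-179.81   -0.18   81.68] F dock [-4.1 -0.2] 2.0 M [-0.52 -0.14 -0.03]
70 [0.0283, 0.0, 0.0001, -0.0021, -0.002, -0.0009]
```

```bash
python3 -m jog '0.003 0 0 0 0 0;0.006 0 0 0 0 0;0.009 0 0 0 0 0;0.012 0 0 0 0 0;0.015 0 0 0 0 0;0.018 0 0 0 0 0;0.018 0 0 0 0 0;0.018 0 0 0 0 0'
python3 -c "
from h import *
lane([70])"
python3 -m jog '0.002 0 0 0 0 0;0.004 0 0 0 0 0;0.005 0 0 0 0 0;0.005 0 0 0 0 0;0.005 0 0 0 0 0'
```

```text
time_s: 11.3
ee_pos: [602.3, 150.9, 95.1]
ee_rot: [-179.8, -0.2, 81.7]
force: [-0.8, -4.4, 1.0]
gripper_width: 16.0
dock xy [64.7   0.07] z 95.13 rot [-179.8    -0.18   81.68] F dock [-4.5  0.2] 1.0 M [-0.51 -0.11 -0.11]
70 [0.0106, 0.0001, 0.0, -0.0022, -0.002, -0.0009]
time_s: 11.72
ee_pos: [602.7, 153.2, 95.2]
ee_rot: [-179.8, -0.2, 81.7]
force: [-0.7, -5.5, 1.3]
gripper_width: 15.6
```

```bash
for i in 1; do :; done
python3 -m jog '0.002 0 0 0 0 0;0.004 0 0 0 0 0;0.004 0 0 0 0 0;0.004 0 0 0 0 0;0.004 0 0 0 0 0'
python3 -m jog '0.002 0 0 0 0 0;0.004 0 0 0 0 0;0.004 0 0 0 0 0;0.004 0 0 0 0 0;0.004 0 0 0 0 0'
python3 -c "
from h import *
lane([])"
```

```text
time_s: 12.13
ee_pos: [602.9, 154.9, 95.2]
ee_rot: [-179.8, -0.1, 81.7]
force: [-1.3, -6.0, 2.3]
gripper_width: 15.6
time_s: 12.55
ee_pos: [603.1, 156.1, 95.3]
ee_rot: [-179.8, -0.1, 81.7]
force: [-0.0, -6.7, 1.9]
gripper_width: 16.1
dock xy [6.993e+01 3.000e-02] z 95.29 rot [-1.798e+02 -6.000e-02  8.169e+01] F dock [-6.7 -0.9] 1.9 M [-1.07 -0.05 -0.06]
```

```bash
python3 -m jog '0.002 0 0 0 0 0;0.004 0 0 0 0 0;0.006 0 0 0 0 0;0.006 0 0 0 0 0;0.006 0 0 0 0 0'
python3 -c "
from h import *
lane([])"
```

```text
time_s: 12.97
ee_pos: [603.4, 157.7, 95.5]
ee_rot: [-179.8, 0.1, 81.7]
force: [-1.2, -8.2, 3.2]
gripper_width: 15.9
dock xy [7.15e+01 2.00e-02] z 95.49 rot [-1.7979e+02  9.0000e-02  8.1710e+01] F dock [-8.3  0. ] 3.2 M [-1.36 -0.05 -0.07]
```

```bash
python3 -m jog '0.002 0 0 0 0 0;0.004 0 0 0 0 0;0.006 0 0 0 0 0;0.006 0 0 0 0 0;0.006 0 0 0 0 0'
python3 -c "
from h import *
lane([]);snap('side','s3.png')"
python3 -c "
import cv2;a=[cv2.resize(cv2.imread('pics/'+f)[175:255,170:280],None,fx=3.6,fy=3.6,interpolation=cv2.INTER_CUBIC) for f in('s2.png','s3.png')];cv2.imwrite('pics/s23.png',cv2.hconcat(a))"
```

```text
time_s: 13.38
ee_pos: [603.6, 158.8, 95.7]
ee_rot: [-179.8, 0.3, 81.7]
force: [-1.7, -8.5, 4.5]
gripper_width: 15.7
dock xy [72.67 -0.  ] z 95.7 rot [-179.77    0.29   81.74] F dock [-8.6  0.5] 4.5 M [-1.68 -0.05 -0.15]
```

View pics/s23.png

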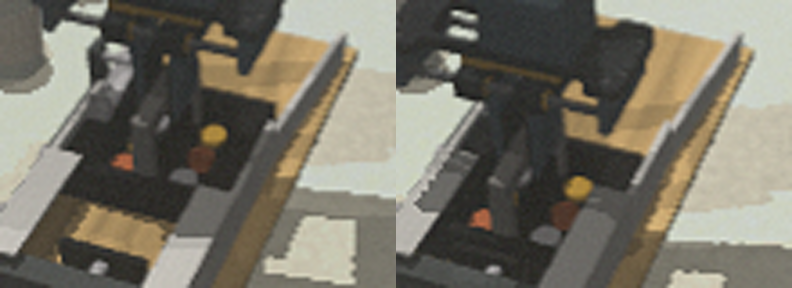

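```bash
python3 -c "
from h import *
lane([75])"
python3 -m jog '0.002 0 0.0005 0 0.002 0;0.004 0 0.001 0 0.003 0;0.006 0 0.001 0 0.003 0;0.007 0 0.001 0 0.003 0;0.007 0 0.001 0 0.003 0'
python3 -c "
from h import *
lane([75])"
```

```text
dock xy [7.264e+01 1.000e-02] z 95.7 rot [-179.77    0.28   81.74] F dock [-10.5  -0.1] 3.3 M [-1.66 -0.03 -0.16]
75 [0.0047, 0.0, -0.0, -0.0025, 0.0031, -0.0002]
time_s: 13.85
ee_pos: [603.7, 159.6, 95.7]
ee_rot: [-179.8, 0.3, 81.8]
force: [-2.3, -11.0, 5.6]
gripper_width: 15.9
dock xy [ 7.352e+01 -4.000e-02] z 95.7 rot [-179.76    0.29   81.78] F dock [-11.2   0.7] 5.6 M [-2.13  0.04 -0.15]
75 [0.003, -0.0001, -0.0, -0.0027, 0.0032, 0.0002]
```

```bash
python3 -m jog '0.002 0 0.0005 0 0.002 0;0.004 0 0.001 0 0.004 0;0.006 0 0.001 0 0.004 0;0.007 0 0.001 0 0.004 0;0.007 0 0.001 0 0.004 0'
python3 -c "
from h import *
lane([75])
snap('top','t4.png');im=snap('side','s4.png')
a=[cv2.resize(cv2.imread('pics/'+f)[r:r+70,c:c+90],(390,303),interpolation=cv2.INTER_CUBIC) for f,r,c in(('s4.png',165,165),('t4.png',110,190))];cv2.imwrite('pics/c4.png',cv2.hconcat(a))"
```

```text
time_s: 14.27
ee_pos: [603.8, 160.3, 95.7]
ee_rot: [-179.7, 0.2, 81.8]
force: [-2.2, -12.1, 5.4]
gripper_width: 16.1
dock xy [ 7.42e+01 -7.00e-02] z 95.71 rot [-179.75    0.23   81.84] F dock [-12.3   0.5] 5.4 M [-2.31  0.03 -0.12]
75 [0.0016, -0.0001, -0.0, -0.0028, 0.0025, 0.0008]
```

View pics/c4.png

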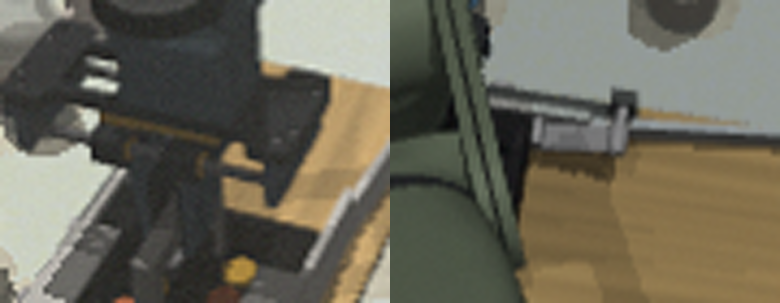

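The tray's trailing edge now appears just past the toe in the top view. I'll push slightly more for margin, then relax back to see whether the catch holds.

```bash
python3 -m jog '0.003 0 0.0005 0 0.002 0;0.005 0 0.001 0 0.003 0;0.007 0 0.001 0 0.003 0;0.008 0 0.001 0 0.003 0;0.008 0 0.001 0 0.003 0'
python3 -c "
from h import *
lane([])"
python3 -m jog '-0.004 0 0 0 0.001 0;-0.008 0 0 0 0.002 0;-0.012 0 0 0 0.003 0;-0.016 0 0 0 0.003 0;-0.016 0 0 0 0.003 0;-0.016 0 0 0 0.003 0'
python3 -c "
from h import *
lane([])"
```

```text
time_s: 14.78
ee_pos: [604.0, 161.1, 95.8]
ee_rot: [-179.7, 0.3, 81.9]
force: [-2.3, -13.4, 7.6]
gripper_width: 15.9
dock xy [74.99 -0.15] z 95.8 rot [-179.74    0.29   81.89] F dock [-13.6   0.4] 7.6 M [-2.56  0.05 -0.17]
time_s: 15.28
ee_pos: [603.0, 155.2, 95.4]
ee_rot: [-179.7, -0.2, 81.9]
force: [1.4, 4.7, -5.6]
gripper_width: 15.6
dock xy [69.03  0.  ] z 95.35 rot [-1.7973e+02 -1.7000e-01  8.1900e+01] F dock [ 4.9 -0.7] -5.6 M [ 1.14 -0.48  0.29]
```

```bash
python3 -m jog '-0.003 0 0 0 0 0;-0.006 0 0 0 0 0;-0.006 0 0 0 0 0;-0.006 0 0 0 0 0'
python3 -c "
from h import *
lane([])"
```

```text
time_s: 15.62
ee_pos: [602.7, 154.7, 95.3]
ee_rot: [-179.7, -0.4, 81.9]
force: [0.1, 8.5, -4.8]
gripper_width: 15.6
dock xy [68.46  0.2 ] z 95.29 rot [-179.74   -0.41   81.93] F dock [8.4 1.1] -4.8 M [ 1.76 -0.42  0.47]
```

Locked: a further pull of 0.6 mm raised resistance to 8 N. Ease off, let go and lift.

```bash
python3 -m jog '0.002 0 0 0 -0.003 0;0.003 0 0 0 -0.005 0;0.003 0 0 0 -0.005 0'
python3 -c "
from h import *
lane([])"
python3 -m jog '0 0 0 0 0 0;0 0 0 0 0 0;0 0 0 0 0 0;0 0 0 0 0 0;0 0 0 0 0 0;0 0 0 0 0 0' 0
python3 -m jog '0 0 -0.02 0 0 0;0 0 -0.05 0 0 0;0 0 -0.1 0 0 0;0 0 -0.16 0 0 0;0 0 -0.22 0 0 0;0 0 -0.28 0 0 0;0 0 -0.34 0 0 0;0 0 -0.34 0 0 0'
python3 -m jog '-0.08 0 0 0 0 0;-0.16 0 0 0 0 0;-0.24 0 0 0 0 0;-0.32 0 0 0 0 0;-0.4 0 0 0 0 0;-0.48 0 0 0 0 0;-0.56 0 0 0 0 0;-0.6 0 0 0 0 0;-0.6 0 0 0 0 0;-0.6 0 0 0 0 0'
python3 -c "
from h import *
im=snap('top','t5.png');snap('side','s5.png')
d=np.load('dock.npz')
for r in tip_of('tray_handle','top')[:4]: p=at_z('top',r['location'],88);print(r,p,d['R'].T@(p[:2]-d['o']))
a=[cv2.resize(cv2.imread('pics/'+f)[r:r+h,c:c+w],(390,300),interpolation=cv2.INTER_CUBIC) for f,r,c,h,w in(('s5.png',165,150,100,130),('t5.png',115,155,70,91))];cv2.imwrite('pics/c5.png',cv2.hconcat(a))"
```

```text
time_s: 15.87
ee_pos: [602.8, 155.9, 95.4]
ee_rot: [-179.7, 0.1, 81.9]
force: [-0.9, 0.0, -1.8]
gripper_width: 16.1
dock xy [69.66  0.32] z 95.41 rot [-1.7972e+02  1.0000e-01  8.1950e+01] F dock [-0.1  0.9] -1.8 M [ 0.12 -0.32 -0.02]
time_s: 16.37
ee_pos: [602.8, 155.8, 95.5]
ee_rot: [-179.7, 0.1, 81.9]
force: [-0.5, 0.2, 1.1]
gripper_width: 45.2
time_s: 17.03
ee_pos: [606.4, 156.7, 273.7]
ee_rot: [179.5, -0.2, 81.9]
force: [0.5, 0.4, 2.4]
gripper_width: 45.5
time_s: 17.87
ee_pos: [564.0, -141.2, 272.8]
ee_rot: [179.5, -0.2, 81.8]
force: [0.6, 0.9, -1.3]
gripper_width: 45.6
{'location': [232.0, 240.6], 'confidence': 0.97} [346.30610912  53.83992974  88.        ] [-68.07611519 239.55007905]
{'location': [198.3, 151.1], 'confidence': 0.85} [608.10864562 156.9138715   88.        ] [71.44363748 -4.78379949]
{'location': [404.9, 206.9], 'confidence': 0.83} [ 446.75379263 -453.33080788   88.        ] [-555.62305764   67.4748829 ]
{'location': [375.9, 290.1], 'confidence': 0.75} [ 206.04208731 -358.36058191   88.        ] [-496.12007591  319.30987663]
```

View pics/c5.png

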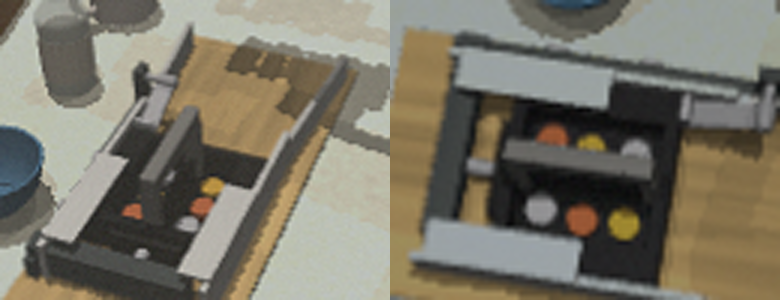

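The tray sits under the lips against the buffer, with the catch down behind its trailing edge. The arm is clear. Handing in.

```bash
python3 -c "
from h import *
print(job_done())"
```

```text
the job is handed in; nothing more can be done
None
```

I took the black cash tray by its handle, set it in the dock mouth and slid it in until the catch dropped behind it. Then I let go, backed the arm clear and handed the job in at about 18 s. No verdict was reported.

- **Force:** the highest push I read was about 13.6 N along the lane, at the buffer. That was a wrist reading between moves, so I did not log the contact force continuously.
- **Catch locked:** a gentle pull back met 8.4 N of resistance and moved the tray only 0.6 mm. The last top and side pictures show the catch down behind the tray. I had no direct reading of the catch angle, either while it rode up on the tray or at the end.
- **Final position:** the tray's centre is about 71 mm past the dock's origin. That comes from the arm's last pose (69.7 mm, plus about 2 mm of grip offset) and the top camera (71.4 mm).
- **One disagreement:** the top-camera network put the handle 4.8 mm off the lane's centre line, while the arm's pose when I let go put it 0.3 mm off. The guides allow only about 2.5 mm of play, so I took the larger figure as a pixel error. Both are inside the 8 mm limit.
- **Things for sale:** none was knowingly touched, and those I saw looked undisturbed. I did not re-measure their positions at the end.

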